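Screw down the short foot of a rocking levelling stand

TASK

The aluminium levelling stand under the white test slide rocks, because one of its four screw feet is screwed up too far: that foot's wing handle sits higher over the deck than the other three and is out of line with them. Turn that handle clockwise until the stand is level and firm again, with the handle in line with the other three, then let go. Keep the stand on its spot and do not knock over the little amber bottle on it.

Things in the scene. Friction and masses are not known exactly. Their poses are not given: they have to be found in the camera images.
- stand: Loose 2.4 kg stand, any yaw: aluminium deck 230 (x) x 200 (y) mm, top at 40 mm when level; white slide on its -y half, round spirit level at the middle of its +y edge. Origin: its middle, at bench height; z up. Screw feet at x +-85, y +-75, each with a black wing bar on top; set right, all bars lie along x, tops at 80 mm. The short foot is at +85, +75: that corner sags 3 to 5 mm.
- knob_a (a joint): Angle (rad) of the short foot's handle, growing clockwise from above. 0: foot right, stand level, bar in line with the others. Starts between -1.35 and -0.8; range -1.6 to 0.6; beyond 0 the foot is too long and the stand rocks. The foot lengthens 3.8 mm per rad, takes about 0.2 N m, stays where left. The deck rises; the handle keeps its height over the bench.
- knob_a_grip (a point): Grip point of that handle, a bar 50 mm long, 12 mm thick, 30 mm tall, its lower edge 10 mm (at the start up to 15 mm) over the deck. Point: on the screw's axis, 10 mm below the bar's top, 70 mm above the bench. x along the bar, y across its thickness (close the fingers along y), z up the screw (up to 3 degrees off vertical at the start).
- bottle: Small loose amber bottle with a black cap, 28 mm across, 55 mm tall, 50 g, standing on the deck some 35 mm from its middle towards the spirit level, 80 to 110 mm from the handle's axis. Origin: centre of its underside; z up.

How it is judged:
At the end, for the whole second after the job is handed in: The stand is level within 0.8 degrees and at rest within 30 mm of where it stood, the handle is within 0.3 rad (17 degrees) of its right setting 0, and the bottle stands upright on the deck (angle between stand's own z axis and vertical below 0.014 rad and value of joint knob_a between -0.3 and 0.3 rad and distance of stand from where it was at the start of the episode below 0.03 m and linear speed of stand below 0.02 m/s and angle between bottle's own z axis and vertical below 0.2 rad and height (world z) of bottle above 0.03 m); the robot touches nothing.
It fails at once if the little amber bottle is knocked over or off the deck (angle between bottle's own z axis and vertical above 0.6 rad or height (world z) of bottle below 0.02 m).
It also fails if it takes over 29 s, if anything falls off the work surface, if the arm or the gripper's body presses on something with over 40 N, if the wrist force passes 120 N, or if a joint passes its speed limit or range.

ROBOT

A 7-joint arm with a two-finger parallel gripper is mounted at the origin on the work surface. World frame = base frame: x ahead of the robot, y to its left, z up, the work surface at z = 0. Lengths are in m, angles in rad, forces in N, time in s.
With the tool pointing down it reaches from about 0.35 to 0.9 m from the base axis. Payload 8.1 kg.
Tool frame: the origin (TCP) lies at the very end of the fingers, on their centre line; the grasp point (between the pads) lies 19 mm behind it (arm.tcp_to_grasp is the distance from the TCP to the grasp point, in m); z points along the fingers, y is the line along which they close (so a half turn about z gives the same grasp; the last joint's range is limited). The gripper opens to 92 mm and grips with 3 to 60 N. Pads are 19 mm wide; open, the fingers measure 130 mm over their backs; the gripper's body (75 mm by 190 mm) begins 47 mm behind the grasp point.
Start: joints at [1.041, 0.434, 0.025, 1.573, -0.012, 1.134, -0.075], TCP at [0.259, -0.569, 0.227] pointing down, gripper open.
Joint ranges: [-2.62, 2.62], [-0.44, 2.09], [-1.27, 1.32], [0.08, 2.57], [-1.32, 4.46], [0.12, 2], [-2.74, 2.74]. Speed limits (rad/s): [2.22, 2.22, 3.01, 3.01, 3.14, 3.14, 3.14].

INTERFACE

Orientations are given as a rotation vector (axis times angle).
In Python, from cell import arm gives the robot as it stands.
- The arm moves only by the tool inch_along, called by a JSON object that holds its "api" and its "payload". Schema: {"type":"object","properties":{"moves":{"type":"array","items":{"type":"array","prefixItems":[{"type":"array","items":{"type":"number"},"minItems":3,"maxItems":3},{"type":"number"},{"type":"number"}],"minItems":3,"maxItems":3},"minItems":1,"maxItems":10},"squeeze":{"type":"number"},"only":{"type":"string"},"quiet":{"type":"boolean"},"lines":{"type":"string"}},"required":["moves"],"additionalProperties":false}. moves is a list of rows, 1 to 10 of them, each written [[dx, dy, dz], turn, opening]: dx, dy, dz in shares of the most that a row can go, 1 being 50 mm, then a turn about the tool's z in fractions of the full range, 1 being 2 rad, then the opening from 0.0 (shut) to 1.0 (fully open); each row shifts and turns the commanded pose from where the row before left it, along the tool's axes as they then stand; what a row does not reach is not made up. A row lasts 1/10 s, in which the tool goes at most 0.05 m and 0.15 rad, less where a joint would pass 70% of its speed; a pose out of reach is approached as far as the arm can. The fingers move at their own pace and stop on an object; squeeze is the grip in N (left out, the last holds). Time passes only in rows, so rows that do not move let the fingers close. The tool returns the time, the measured TCP pose, the force, the opening and the grip force at its end. only (a regular expression) keeps the lines of the reply that match it, lines (a string "A,B") keeps lines A to B, and quiet returns only ok. No shift or turn number may pass 1 either way. Input that does not fit is refused with a message, and nothing moves.
- arm.observe(): the state, without advancing time (a new reading comes with each control period).
- arm.get_image(name): name is "scene" or "side" or "wrist"; returns a dict with "image" (400x640x3 uint8, blue, green, red), "fx", "fy", "cx", "cy" (pixels), "cam_to_world" (4x4, takes a point from camera to world coordinates); the wrist camera has in their place "mount" (4x4, takes a point from camera to tool coordinates, whose origin is the TCP and whose axes are the flange's). Camera axes: x right, y down, z forward; pixel columns grow to the right and rows downward; lengths in m; the calibration is good to about 2 mm. The wrist camera is an equidistant fisheye: a pixel r from the principal point sees the ray r / f radians off the axis. A picture is of the moment at which its call begins: read the wrist's pose just before it. There is no depth.
- arm.sign_off(): hands the job in; it is judged then, once.
The state is a dict: "clock": time; "joints": joint angles; "dq": joint speeds; "joint_efforts": joint torques, N m; "position": TCP position; "ee_rot": TCP orientation; "force": force on the tool from outside, world axes, zero at the start; "ft_torque": the same for the moment, N m; "width": opening from 0.0 (shut) to 1.0 (fully open); "gripper_force": force on a finger pad.
Only numpy, scipy, OpenCV 4.12 (cv2) and the standard library are available. Lean on these libraries where they do the work, as an engineer would, in place of code of your own. Each camera call takes 0.05 s, during which the arm holds its last target. There are 200 camera calls.

## Working session

There is one attempt and no reset: what is moved stays moved. The work goes in short steps, Python scripts to look and compute and a tool call to move; the robot and the scene stay as the last step left them, time stands still between calls to the robot, and variables do not carry over. Pictures are saved under pics/ and viewed, at most 10 in all, crops included, and the job is handed in when it is done.

```bash
ls; mkdir -p pics; python3 - <<'E'
from cell import arm
import cv2,numpy as np
s=arm.observe();print(s['clock'],s['position'],s['ee_rot'])
a=arm.get_image("scene");b=arm.get_image("side")
for n,i in(("scene",a),("side",b)):
    cv2.imwrite(f"pics/{n}0.png",i["image"]);print(n,i["fx"],i["fy"],i["cx"],i["cy"],np.round(i["cam_to_world"],3).tolist())
E
```

```text
cell.py
pics
0.0 [ 0.25846227 -0.56847828  0.22595577] [-3.06886851e+00 -6.64940909e-01  7.39652864e-04]
scene 361.0383569533851 361.0383569533851 327.6157831969247 201.3910006138426 [[0.599, 0.59, -0.541, 0.915], [0.8, -0.457, 0.388, -0.212], [-0.018, -0.665, -0.747, 0.57], [0.0, 0.0, 0.0, 1.0]]
side 516.3340932842592 516.3340932842592 325.0760298621687 201.1847799447003 [[-0.846, -0.421, 0.328, 0.317], [-0.533, 0.648, -0.544, 0.427], [0.017, -0.635, -0.772, 0.66], [0.0, 0.0, 0.0, 1.0]]
```

View pics/scene0.png

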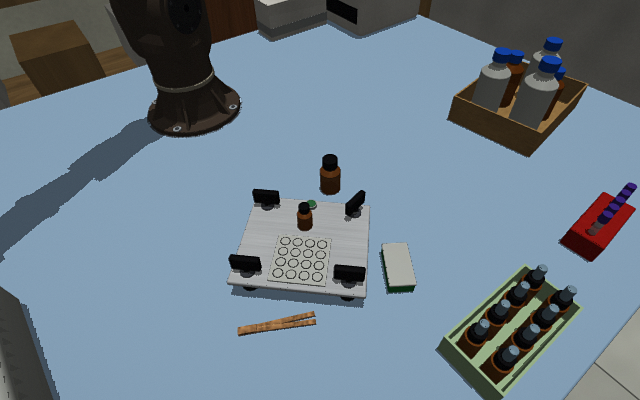

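View pics/side0.png

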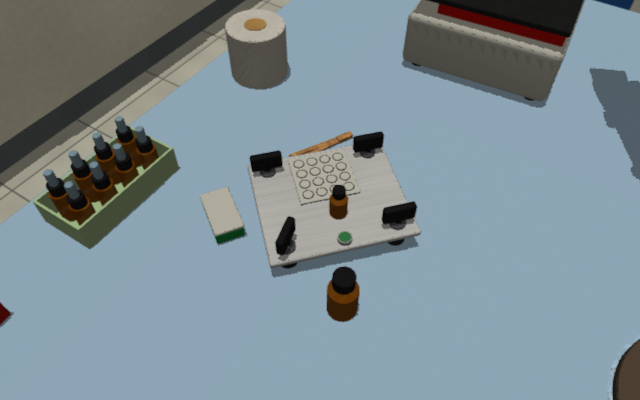

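Both views show the stand. The short foot's handle is at scene (355,203) / side (286,235). The other three handles are at scene (266,197), (245,263), (349,272) and side (399,213), (368,142), (266,161). The small bottle is at scene (305,216) / side (339,203). A larger amber bottle stands on the bench just past the +y edge.

```bash
cat > h.py <<'E'
from cell import arm
import cv2,numpy as np
def ray(i,u,v):
    T=np.array(i["cam_to_world"]);d=T[:3,:3]@[(u-i["cx"])/i["fx"],(v-i["cy"])/i["fy"],1];return T[:3,3],d/np.linalg.norm(d)
def tri(rs):
    A=0;b=0
    for o,d in rs:
        P=np.eye(3)-np.outer(d,d);A=A+P;b=b+P@o
    x=np.linalg.solve(A,b);return x,[np.linalg.norm((np.eye(3)-np.outer(d,d))@(x-o))*1e3 for o,d in rs]
def blob(img,u,v,t=40,r=28):
    m=(img.max(2)<t).astype(np.uint8)
    w=np.zeros_like(m);w[max(v-r,0):v+r,max(u-r,0):u+r]=1
    n,l,s,c=cv2.connectedComponentsWithStats(m*w)
    k=min(range(1,n),key=lambda k:np.hypot(*(c[k]-[u,v]))+(1e3 if s[k,4]<40 else 0))
    return c[k],s[k],(l==k)
def z_hit(o,d,z): return o+d*(z-o[2])/d[2]
E
python3 - <<'E'
from h import *
a=arm.get_image("scene");b=arm.get_image("side")
P={}
for n,(p,q) in dict(pp=((355,203),(286,235)),mp=((266,197),(399,213)),mm=((245,263),(368,142)),pm=((349,272),(266,161)),cap=((305,208),(339,192)),big=((330,162),(344,281))).items():
    r=20 if n=='cap' or n=='big' else 24
    ca,sa,_=blob(a["image"],*p,r=r);cb,sb,_=blob(b["image"],*q,r=r)
    x,e=tri([ray(a,*ca),ray(b,*cb)]);P[n]=x
    print(n,ca.round(1),sa[2:],cb.round(1),sb[2:],x.round(4),np.round(e,1))
for u,v in(("pp","mp"),("pm","mm"),("pp","pm"),("mp","mm")):
    d=P[u]-P[v];print(u,v,np.linalg.norm(d).round(4),np.degrees(np.arctan2(d[1],d[0])).round(2))
E
```

```text
pp [354.8 203.4] [ 19  28 302] [285.4 236.4] [ 19  38 439] [0.5826 0.0901 0.0614] [0.7 0.7]
mp [266.  197.1] [ 27  19 390] [398.5 213.3] [ 34  23 549] [ 0.4667 -0.0343  0.062 ] [0.5 0.5]
mm [245.  263.2] [ 32  21 479] [367.7 142.6] [ 29  24 483] [ 0.576  -0.1369  0.0652] [0.8 0.8]
pm [349.  273.5] [ 32  19 502] [265.8 161.7] [ 32  23 516] [ 0.6924 -0.0127  0.0618] [0.9 0.9]
cap [303.8 208. ] [ 11  13 120] [338.5 192.1] [ 12  15 151] [ 0.5522 -0.0029  0.0864] [0.7 0.7]
big [329.5 162.2] [ 15  18 215] [343.4 280.2] [ 24  27 516] [0.4733 0.1135 0.0739] [0.8 0.8]
pp mp 0.1701 47.04
pm mm 0.1703 46.85
pp pm 0.1505 136.89
mp mm 0.1499 136.83
```

Units first: shifts go in shares of 50 mm and turns go in shares of 2 rad. So 0.0355 m is 0.71, -0.029 m is -0.58.

{"api": "inch_along", "payload": {"moves": [[[0.71,-0.58,0],0,1],[[0.71,-0.58,0],0,1],[[0.71,-0.58,0],0,1],[[0.71,-0.58,0],0,1],[[0.71,-0.58,0],0,1],[[0.71,-0.58,0],0,1],[[0.71,-0.58,0],0,1],[[0.71,-0.58,0],0,1],[[0.71,-0.58,0],0,1],[[0.71,-0.58,0],0,1]], "squeeze": 40}}

```text
clock: 1.2
position: [0.4623, -0.1563, 0.2269]
ee_rot: [3.07, 0.665, 0.0]
force: [1.0, -0.2, 0.0]
width: 1.002
gripper_force: 0.0
```

{"api": "inch_along", "payload": {"moves": [[[0.71,-0.58,0],0,1],[[0.71,-0.58,0],0,1],[[0.71,-0.58,0],0,1],[[0.71,-0.58,0],0,1],[[0.71,-0.58,0],0,0.5],[[0.71,-0.58,0],0,0.5],[[0,0,0],0,0.5],[[0,0,0],0,0.5]]}}

```text
clock: 2.0
position: [0.5836, 0.0896, 0.2262]
ee_rot: [-3.069, -0.669, 0.002]
force: [-0.0, -0.1, 0.8]
width: 0.704
gripper_force: 0.0
```

```bash
python3 - <<'E'
from h import *
s=arm.observe();print(s['position'],s['ee_rot'],s['joints'].round(2) if hasattr(s['joints'],'round') else s['joints'])
i=arm.get_image("wrist");cv2.imwrite("pics/w1.png",i["image"]);print(i["fx"],i["cx"],i["cy"],np.round(i["mount"],3).tolist())
E
```

```text
[0.58356392 0.08961096 0.22615393] [-3.06935004e+00 -6.68824562e-01  1.54508707e-03] [-0.03  0.4  -0.3   1.64  0.13  1.12 -1.5 ]
309.70691628693146 319.25886431719545 198.13983974179513 [[-0.0, -0.97, -0.245, 0.066], [1.0, -0.0, -0.001, 0.0], [0.0, -0.245, 0.97, -0.158], [0.0, 0.0, 0.0, 1.0]]
```

View pics/w1.png

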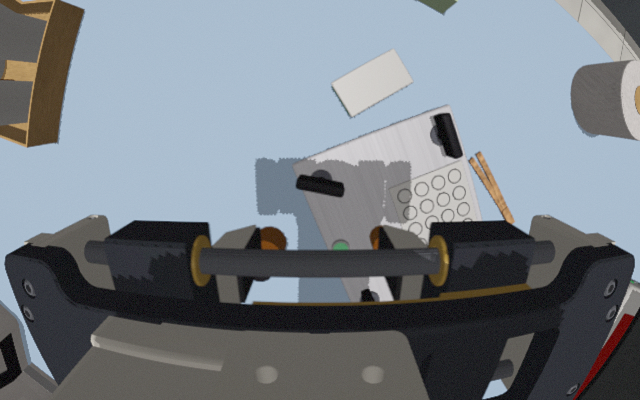

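The handle shows at wrist (320,186), between the fingers. The bottle is partly hidden at (375,240). Next I measure the bar's direction and its position from this second view.

```bash
cat >> h.py <<'E'
from scipy.spatial.transform import Rotation as R
def wT(i,s):
    T=np.eye(4);T[:3,:3]=R.from_rotvec(s['ee_rot']).as_matrix();T[:3,3]=s['position'];return T@np.array(i["mount"])
def wray(i,T,u,v):
    p=np.array([u-i["cx"],v-i["cy"]]);r=np.hypot(*p);t=r/i["fx"]
    d=T[:3,:3]@np.array([*(np.sin(t)*p/max(r,1e-9)),np.cos(t)]);return T[:3,3],d
E
cat > m.py <<'E'
from h import *
s=arm.observe();i=arm.get_image("wrist");T=wT(i,s)
a=arm.get_image("scene");b=arm.get_image("side")
print('t',s['clock'],s['position'],'toolx yaw',np.degrees(np.arctan2(*R.from_rotvec(s['ee_rot']).as_matrix()[1::-1,0])))
import sys
for n,q in(("pp",(320,186)),("pm",(446,135))):
    c,st,m=blob(i["image"],*q,t=50,r=30)
    v,u=np.nonzero(m)
    g=np.array([z_hit(*wray(i,T,x,y),0.07)[:2] for x,y in zip(u,v)])
    r=cv2.minAreaRect((g*1e3).astype(np.float32));B=cv2.boxPoints(r);e=[B[1]-B[0],B[2]-B[1]];e=max(e,key=np.linalg.norm)
    w,V=np.linalg.eigh(np.cov(g.T));d=V[:,1]
    print(n,c.round(1),st[2:],'rect',np.round(r[0],1),np.round(r[1],1),np.degrees(np.arctan2(e[1],e[0]))%180,'pca',np.degrees(np.arctan2(d[1],d[0]))%180)
    if n=='pp':
        ca=blob(a["image"],355,203,r=24)[0];cb=blob(b["image"],286,235,r=24)[0]
        rs=[ray(a,*ca),ray(b,*cb),wray(i,T,*c)];print('tri3',*tri(rs),'w+side',tri(rs[1:])[0])
E
python3 m.py
```

```text
t 2.05 [0.58342085 0.08796512 0.22626303] toolx yaw 24.46222023229375
pp [318.3 184.2] [ 47  22 677] rect [585.7  89.5] [17.7 48.9] 103.20394 pca 102.73265817404535
tri3 [0.58352652 0.08883413 0.06051296] [np.float64(0.46298298840632157), np.float64(0.9871411160276842), np.float64(0.6459568468353655)] w+side [0.58353105 0.0892809  0.06137558]
pm [445.8 134.2] [ 29  44 674] rect [690.4 -11.2] [50.6 21.3] 47.363106 pca 51.34676201815611
```

Bar yaw is about 103° against a stand yaw of 46.9°, so knob_a ≈ -0.98 rad. I'll turn the tool -1.374 rad and start down.

Converted, -0.1374 rad / 2 = -0.0687.

{"api": "inch_along", "payload": {"moves": [[[0,0,0],-0.0687,0.5],[[0,0,0],-0.0687,0.5],[[0,0,0],-0.0687,0.5],[[0,0,0],-0.0687,0.5],[[0,0,0],-0.0687,0.5],[[0,0,0],-0.0687,0.5],[[0,0,0],-0.0687,0.5],[[0,0,0],-0.0687,0.5],[[0,0,0],-0.0687,0.5],[[0,0,0],-0.0687,0.5]]}}

```text
clock: 3.2
position: [0.5836, 0.0869, 0.2269]
ee_rot: [1.947, 2.464, -0.001]
force: [0.0, 0.8, -0.1]
width: 0.506
gripper_force: 0.0
```

{"api": "inch_along", "payload": {"moves": [[[0,0,0.6],0,0.5],[[0,0,0.6],0,0.5],[[0,0,0.4],0,0.5],[[0,0,0],0,0.5],[[0,0,0],0,0.5]]}}

```text
clock: 3.7
position: [0.5838, 0.0877, 0.1473]
ee_rot: [1.953, 2.46, -0.0]
force: [0.0, -0.6, -0.0]
width: 0.502
gripper_force: 0.0
```

```bash
python3 - <<'E'
from h import *
s=arm.observe();i=arm.get_image("wrist");cv2.imwrite("pics/w2.png",i["image"])
M=R.from_rotvec(s['ee_rot']).as_matrix();print(s['position'],np.degrees(np.arctan2(M[1,0],M[0,0])),M[:,2].round(3),s['joints'])
print('to grip, tool axes',M.T@(np.array([.5832,.0895,.070])-s['position']))
E
```

```text
[0.58382028 0.08767064 0.14731457] 103.1041448553151 [ 0. -0. -1.] [ 0.15959877  0.52397079 -0.57514749  1.72014305  0.33067765  0.99574466
 -0.30775415]
to grip, tool axes [ 0.00194762 -0.00018725  0.07731394]
```

View pics/w2.png

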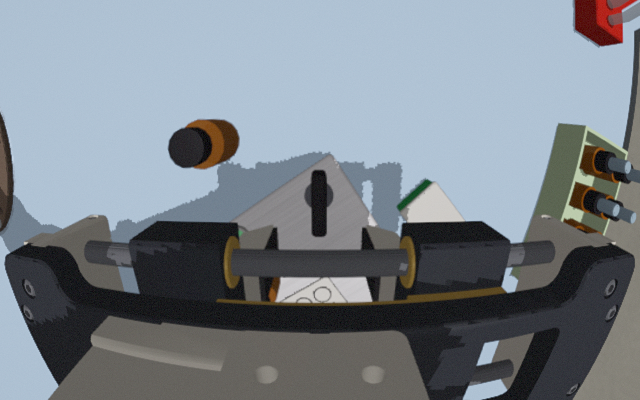

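The bar lies along image column 319, which is the tool's x axis, centred between the fingers, and nothing is in the way. I'll go down and close.

Converted, 0.03 m is 0.6, 0.002 m is 0.04.

{"api": "inch_along", "payload": {"moves": [[[0.04,0,0.6],0,0.5],[[0,0,0.6],0,0.5],[[0,0,0.4],0,0.5],[[0,0,0.32],0,0.5],[[0,0,0],0,0.5],[[0,0,0],0,0.3],[[0,0,0],0,0.2],[[0,0,0],0,0.0],[[0,0,0],0,0],[[0,0,0],0,0]], "squeeze": 40}}

```text
clock: 4.75
position: [0.5828, 0.0903, 0.0511]
ee_rot: [-1.952, -2.461, 0.001]
force: [-5.5, -0.6, 8.7]
width: 0.13
gripper_force: 40.0
```

{"api": "inch_along", "payload": {"moves": [[[0,0,0],0,0],[[0,0,0],0,0]]}}

```text
clock: 4.95
position: [0.5828, 0.0904, 0.0511]
ee_rot: [-1.952, -2.462, 0.001]
force: [-2.7, -0.0, 6.2]
width: 0.125
gripper_force: 40.0
```

Converted, 0.075 rad / 2 = 0.0375.

{"api": "inch_along", "payload": {"moves": [[[0,0,0],0.0375,0],[[0,0,0],0.0375,0],[[0,0,0],0.0375,0],[[0,0,0],0.0375,0],[[0,0,0],0.0375,0],[[0,0,0],0.0375,0],[[0,0,0],0.0375,0],[[0,0,0],0.0375,0],[[0,0,0],0.0375,0],[[0,0,0],0.0375,0]]}}

```text
clock: 5.95
position: [0.5842, 0.0894, 0.0512]
ee_rot: [2.719, 1.57, 0.002]
force: [1.7, -3.5, 2.0]
width: 0.13
gripper_force: 40.0
```

{"api": "inch_along", "payload": {"moves": [[[0,0,0],0.03,0],[[0,0,0],0.03,0],[[0,0,0],0.03,0],[[0,0,0],0.025,0],[[0,0,0],0,0],[[0,0,0],0,0],[[0,0,0],0,0]]}}

```text
clock: 6.65
position: [0.5846, 0.0889, 0.0511]
ee_rot: [2.88, 1.251, 0.002]
force: [1.8, -4.8, 1.4]
width: 0.127
gripper_force: 40.0
```

```bash
python3 - <<'E'
from h import *
s=arm.observe();M=R.from_rotvec(s['ee_rot']).as_matrix();print(np.degrees(np.arctan2(M[1,0],M[0,0])),s['ft_torque'])
a=arm.get_image("scene");b=arm.get_image("side")
P={}
for n,(p,q) in dict(mp=((266,197),(399,213)),mm=((245,263),(368,142)),pm=((349,272),(266,161)),cap=((305,208),(339,192))).items():
    try:
        ca,cb=[blob(i["image"],*k,r=24)[0] for i,k in((a,p),(b,q))];x,e=tri([ray(a,*ca),ray(b,*cb)]);P[n]=x;print(n,x.round(4),np.round(e,1))
    except Exception as e: print(n,e)
d=P["pm"]-P["mm"];print(np.degrees(np.arctan2(d[1],d[0])))
cv2.imwrite("pics/c3.png",np.vstack([cv2.resize(a["image"][130:330,180:430],None,fx=1.5,fy=1.5),cv2.resize(b["image"][110:310,200:450],None,fx=1.5,fy=1.5)])[:600])
E
```

```text
46.94866340698816 [-0.77110143 -0.90058504  0.05380926]
mp [ 0.467  -0.0362  0.0626] [0.4 0.4]
mm [ 0.5767 -0.1388  0.0628] [0.5 0.5]
pm [ 0.6931 -0.0152  0.0636] [0.9 0.9]
cap [ 0.5523 -0.0054  0.0871] [0.8 0.8]
46.70597836474115
```

View pics/c3.png

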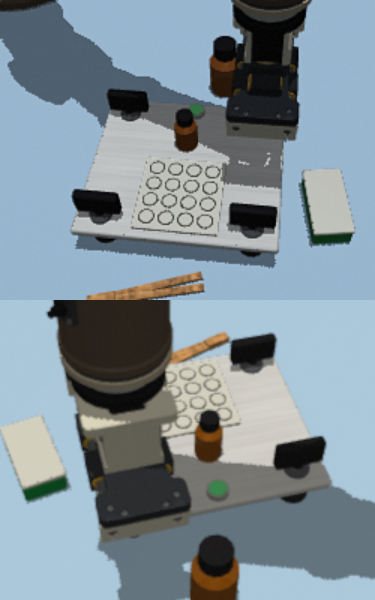

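The bottle is upright, the stand has shifted only about 2 mm, and the tool's x axis (46.95°) lines up with the stand (46.7°). I'll let go and rise.

Converted, -0.04 m is -0.8, -0.03 m is -0.6.

{"api": "inch_along", "payload": {"moves": [[[0,0,0],0,0.3],[[0,0,0],0,0.45],[[0,0,0],0,0.45],[[0,0,0],0,0.45],[[0,0,-0.2],0,0.45],[[0,0,-0.4],0,0.45],[[0,0,-0.6],0,0.45],[[0,0,-0.8],0,0.45],[[0,0,-0.8],0,0.45],[[0,0,0],0,0.45]]}}

```text
clock: 7.75
position: [0.5864, 0.0917, 0.1973]
ee_rot: [2.879, 1.253, 0.016]
force: [0.3, 0.1, 0.3]
width: 0.449
gripper_force: 0.0
```

{"api": "inch_along", "payload": {"moves": [[[-0.8,0,-0.4],0,0.45],[[-0.8,0,0],0,0.45],[[-0.8,0,0],0,0.45],[[0,0,0],0,0.45],[[0,0,0],0,0.45]]}}

```text
clock: 8.25
position: [0.5012, 0.0021, 0.2112]
ee_rot: [2.881, 1.251, 0.001]
force: [-0.5, 0.9, 0.9]
width: 0.45
gripper_force: 0.0
```

```bash
python3 - <<'E'
from h import *
s=arm.observe();i=arm.get_image("wrist");a=arm.get_image("scene");b=arm.get_image("side")
cv2.imwrite("pics/w4.png",np.vstack([i["image"][:300],np.hstack([cv2.resize(x,(320,200)) for x in(a["image"],b["image"])])]))
E
```

```text
(no output)
```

View pics/w4.png

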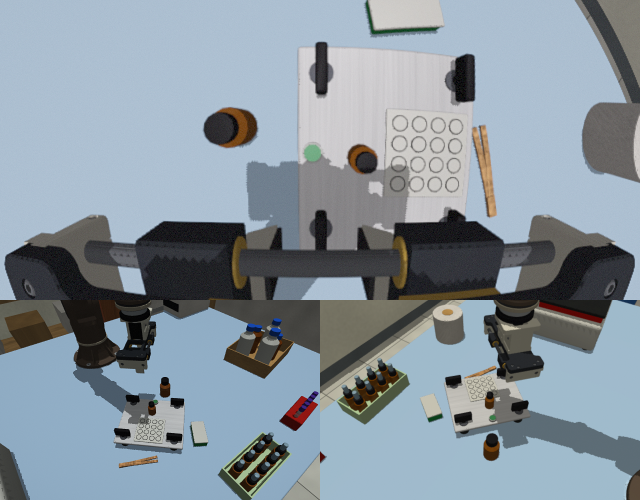

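The released handle at wrist (321,68) is parallel to the deck edge and in line with the handle at (320,228). The bottle stands upright. One check in numbers before handing in.

```bash
sed -i 's/(320,186)/(321,66)/;s/(446,135)/(462,77)/' m.py; python3 m.py; python3 - <<'E'
from h import *
s=arm.observe();i=arm.get_image("wrist");T=wT(i,s);a=arm.get_image("scene")
g=cv2.cvtColor(i["image"],cv2.COLOR_BGR2GRAY)
for q in((321,66),(462,77)):
    _,_,m=blob(i["image"],*q,t=50,r=30);v,u=np.nonzero(m);print(u.min(),u.max(),v.min(),v.max())
    for side in(np.min,np.max):   # side edges of the bar, cast to bar height
        rows=range(v.min()+4,v.max()-3);p=np.array([z_hit(*wray(i,T,side(u[v==y]),y),0.08)[:2] for y in rows])
        d=cv2.fitLine((p*1e3).astype(np.float32),cv2.DIST_HUBER,0,.01,.01).ravel();print(np.degrees(np.arctan2(d[1],d[0]))%180)
P=[tri([ray(a,*blob(a["image"],*p,r=24)[0]),ray(b,*blob(b["image"],*q,r=24)[0])])[0] for b in[arm.get_image("side")] for p,q in(((355,203),(286,235)),((349,272),(266,161)))]
print(np.round(P,4))
E
```

```text
t 8.4 [0.50213214 0.00380123 0.21082403] toolx yaw 47.10550349564411
pp [322.3  70.3] [ 12  51 316] rect [584.3  86.9] [49.7 10.5] 47.0972 pca 48.29530767118956
tri3 [0.58402557 0.08769964 0.06198638] [np.float64(0.9213960472724197), np.float64(0.6696693374382189), np.float64(0.7678369065668688)] w+side [0.58479353 0.08765173 0.06042572]
pm [465.   81.2] [ 22  47 824] rect [689.8 -12.4] [50.4 25.1] 46.62039 pca 43.52206635454735
317 328 45 95
45.12649
47.366062
454 475 57 103
44.39351
46.648235
[[ 0.5835  0.0879  0.0619]
 [ 0.6928 -0.0148  0.0624]]
```

The bar is at about 47.1° against the stand's 46.7°, the stand moved about 2 mm, and the gripper is clear.

```bash
python3 -c "
from cell import arm
print(arm.sign_off())"
```

```text
the job is handed in; nothing more can be done
None
```

I turned the short foot's handle about 0.98 rad clockwise and let go: it now lines up with the other three to within about 1°, the stand moved about 2 mm, the bottle is upright, and I handed the job in at about 8.5 s; I judged level from the handle angle and handle heights, not by measuring the deck's tilt.

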